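Fit the opal glass diffuser to the LED light

ROBOT

A 7-joint arm with a two-finger parallel gripper is mounted at the origin on the work surface. World frame = base frame: x ahead of the robot, y to its left, z up, the work surface at z = 0. Lengths are in m, angles in rad, forces in N, time in s.
With the tool pointing down it reaches from about 0.425 to 0.825 m from the base axis. Payload 3.6 kg.
Tool frame: the origin (TCP) lies at the very end of the fingers, on their centre line; the grasp point (between the pads) lies r.grip_depth behind it (r.grip_depth is the distance from the TCP to the grasp point, in m); z points along the fingers, y is the direction in which the jaws open and shut (so a half turn about z gives the same grasp; the last joint's range is limited). The gripper opens to 93 mm and grips with 3 to 60 N. Pads are 15 mm wide; open, the fingers measure 128 mm over their backs; the gripper's body (75 mm by 188 mm) begins 65 mm behind the grasp point.
Start: joints at [-1.159, 0.615, -0.013, 1.423, 0.008, 1.103, -0.04], TCP at [0.276, 0.589, 0.219] pointing down, gripper open.
Joint ranges: [-3.12, 3.12], [-0.3, 2.06], [-1.34, 1.32], [0.26, 2.42], [-1.36, 4.5], [0.01, 1.98], [-2.84, 2.84]. Speed limits (rad/s): [2.79, 2.79, 3.14, 3.14, 3.14, 3.14, 3.14].

INTERFACE

Orientations are given as a 3x3 rotation matrix whose columns are the frame's x, y, z axes.
In Python, from workcell import r gives the robot as it stands.
- The arm moves only by the tool send_rows, never from a script. Its arguments are lists of equal length, an entry for each row: "linear": the shift along the tool's x, y, z each as a share of 150 mm, from -1 to 1, a list of three; "angular": the turn, a rotation vector about the tool's x, y, z each as a share of pi rad, from -1 to 1, a list of three; "grip": the closure in counts, from 0 (fully open) to 255 (shut). In form: {"linear": [[dx, dy, dz], ...], "angular": [[wx, wy, wz], ...], "grip": [grip, ...]}. A call has 1 to 20 rows; each row shifts and turns the pose as measured when the row begins, along the tool's axes as they then stand; what a row does not reach is not made up. A row lasts 1/8 s, in which the tool goes at most 62.5 mm and 10.7 degrees, less where a joint would pass 70% of its speed; a pose out of reach is approached as far as the arm can. A call with a number of a shift or a turn outside -1 to 1 is refused whole. A call with a gripper value outside its range is refused whole. The fingers move at their own pace and stop on an object; "force" is the grip in N (left out, the last holds). Time passes only in rows, so rows that do not move let the fingers close. It gives the time, the measured TCP pose, the force and the opening at its end, in the units of the state.
- r.observe(): the state, without advancing time (a new reading comes with each control period).
- r.grab_frame(name): name is "scene" or "side" or "wrist"; returns the picture (420x560x3 uint8, red, green, blue); there is no depth.
- r.camera_info(name): a dict with "vertical_fov" (degrees; the focal length in pixels is half the picture's height over the tangent of half this angle, whatever the lens; pixels are square), "cx", "cy" (the principal point, pixels), "eye" and "attitude" of the camera in the world; the wrist camera has in their place "mount" (4x4, takes a point from camera to tool coordinates, whose origin is the TCP and whose axes are the flange's). Camera axes: x right, y down, z forward; pixel columns grow to the right and rows downward; lengths in m; the calibration is good to about 2 mm. A picture is of the moment at which its call begins: read the wrist's pose just before it. camera_info takes no time and is no camera call.
- r.close_job(): hands the job in, once; it reports no verdict.
The state is a dict: "clock": time; "joint_pos": joint angles; "joint_vel": joint speeds; "tau": joint torques, N m; "position": TCP position; "orientation": TCP orientation; "force": force on the tool from outside, world axes, zero at the start; "ft_torque": the same for the moment, N m; "width": finger opening in m.
Only numpy, scipy, OpenCV 4.12 (cv2) and the standard library are available. Lean on these libraries where they do the work, as an engineer would, in place of code of your own. Each camera call takes 0.05 s, during which the arm holds its last target. There are 200 camera calls.

TASK

The thin opal glass plate lies in the channel of the grey tray under a hinged steel hold-down, too flat to pick up there: press on it from above with closed fingers, firmly enough to drag it out from under the hold-down but gently (the glass cracks at a push of about 25 N), and slide it out over the tray's open end until roughly 40 mm, a bit over a third of it, overhangs, without tipping it off. Then pick it up by the overhanging part and lay it flat, lengthwise and centred on the LED light, with its end up against the raised stop, just as gently, and let go. Leave the other things on the table where they are and do not drop the glass.

Things in the scene. Friction and masses are not known exactly. Their poses are not given: they have to be found in the camera images.
- plate_centre (a point): Centre of the white opal glass plate, 110 (x) x 50 (y) x 3 mm (z, up), about 45 g. Starts flat in the tray's channel, long side along it, inner end 2 to 4 mm from the end wall. Slippery on the tray; fingers grip it better, but the hold-down drags on its first 20 to 25 mm: 3 to 9 N of press near its centre may be needed, it varies. Cracks above 25 N on tray (press plus hold-down) or light.
- tray: Grey plastic tray, fixed; origin under it on the table. Along its x runs a channel: floor 60 mm above the origin, 54 mm wide, from x = -65 mm (open end, no lip, drops straight to the table) to x = +59 mm (end wall). Side walls (outside y = +-33 mm) and end wall, 6 mm thick, stand 7.5 mm above the floor. Behind the end wall, to x = +85 mm, is the hold-down's hinge. x points to the closed end.
- hold_down (a joint): Angle of the hinged steel hold-down at the channel's inner end: 0 = its foot rests on the plate, positive = raised, -0.025 = dropped after the plate has left. The foot, a bar across the channel, presses at the tray's x = +34 mm with 1.5 to 4 N (differs each time). The hold-down covers x = +23 to +85 mm, up to 84 mm above the table. No need to touch it.
- light: Dark LED light bar lying on a steel foot (150 x 80 x 12 mm), fixed; origin under it on the table. Its flat top is 60 mm above the table, only 36 mm wide (y), so the glass sticks out 7 mm each side and fingers pass beside the bar. The top runs from x = -64 to +60 mm, where an aluminium stop, 36 mm wide, 6 mm thick, 6.5 mm higher than the top, ends it.
- light_seat (a point): Point on the light's flat top, 60 mm straight above light's origin, same axes; the stop's face is 60 mm from it along +x. The seated plate's centre is 5 mm from it along +x and 1.5 mm above.
- mug: White mug, 84 mm wide, 85 mm high, bystander; origin under its centre.
- headphones: Black headphones lying flat, about 150 x 150 mm, 36 mm high, bystander.
- pen: Black marker pen lying flat, 135 mm long, 12 mm high, bystander; it lies between tray and light.
- lens_cap: Black round lens cap, 52 mm across, 10 mm high, bystander; it lies between tray and light, nearer the robot.
- tape_roll: Roll of black tape lying flat, 90 mm across, 24 mm high, bystander.
- recorder: Dark pocket sound recorder lying flat, about 140 x 62 x 24 mm, bystander.
- screwdriver: Screwdriver lying flat, bystander.
Not all that is in view belongs to the job. Leave any brown look-alike of the light alone. Of the things that look like the part that bears plate_centre, the larger one is meant.

How it is judged:
On the way, in this order (a step that is already met when the one before it is completed fails the run):
1. the plate lies flat on the tray's floor with 28 to 52 mm of it past the open end (x of plate_centre in the frame of tray between -0.062 and -0.038 m and angle between plate_centre's own z axis and vertical below 0.05 rad and z of plate_centre in the frame of tray below 0.0645 m and contact force between plate and tray above 0.02 N), for 0.2 s.
2. the plate is lifted clear of the tray (z of plate_centre in the frame of tray above 0.085 m and contact force between plate and tray below 0.01 N), for 0.2 s.
At the end, for the whole second after the job is handed in: The glass plate lies flat and at rest on the light's top, its end against the stop (gap under 2 mm), centred across the light within 7 mm and in line with it within 0.1 rad, and let go (x of plate_centre in the frame of light_seat between 0.003 and 0.007 m and y of plate_centre in the frame of light_seat between -0.007 and 0.007 m and z of plate_centre in the frame of light_seat between -0.001 and 0.0035 m and angle between the x axis of plate_centre and the x axis of light_seat, either way round below 0.1 rad and angle between plate_centre's own z axis and vertical below 0.04 rad and linear speed of plate below 0.01 m/s); the robot touches nothing.
It fails at once if the glass is pressed against the tray with more than 25 N (contact force between plate and tray above 25 N).
It fails at once if the glass is pressed against the light with more than 25 N (contact force between plate and light above 25 N).
It fails at once if the glass falls off (its centre below 45 mm above the table) (height (world z) of plate_centre below 0.045 m).
It fails at once if a bystander is moved by more than 30 mm (distance of any of mug, headphones, pen, lens_cap, tape_roll, recorder, screwdriver from where it was at the start of the episode above 0.03 m).
It also fails if it takes over 72 s, if anything falls off the work surface, if the arm or the gripper's body presses on something with over 40 N, if the wrist force passes 120 N, or if a joint passes its speed limit or range.

## Working session

There is one attempt and no reset: what is moved stays moved. The work goes in short steps, Python scripts to look and compute and a tool call to move; the robot and the scene stay as the last step left them, time stands still between calls to the robot, and variables do not carry over. Pictures are saved under pics/ and viewed, about 8 in all and at most 12, crops included, and the job is handed in when it is done.

Besides the shell and the picture viewer there is one more tool, called after ">>>" as name(argument=value, ...) on one line, values as JSON. send_rows: Moves the arm, as the interface text tells. Shift numbers are shares of 150 mm and turn numbers shares of pi rad, none past 1 either way. Its arguments: {"type":"object","properties":{"linear":{"type":"array"},"angular":{"type":"array"},"grip":{"type":"array"},"force":{"type":"number"}},"required":["linear","angular","grip"]}

```bash
ls; mkdir -p pics; cat > h.py <<'E'
import numpy as np, cv2
from workcell import r
def snap(n,f,crop=None,s=1):
    im=r.grab_frame(n)[:,:,::-1]
    cv2.imwrite('pics/full_'+f,im)
    if crop: a,b,c,d=crop; im=im[b:d,a:c]
    if s!=1: im=cv2.resize(im,None,fx=s,fy=s,interpolation=cv2.INTER_CUBIC)
    cv2.imwrite('pics/'+f,im)
def cam(n,st=None):
    c=r.camera_info(n); f=210/np.tan(np.radians(c['vertical_fov'])/2)
    if 'eye' in c: R=np.array(c['attitude']);e=np.array(c['eye'])
    else:
        M=np.array(c['mount']);O=np.array(st['orientation']);p=np.array(st['position'])
        R=O@M[:3,:3];e=p+O@M[:3,3]
    return f,c['cx'],c['cy'],R,e
def ray(C,u,v,z):
    f,cx,cy,R,e=C
    d=R@np.array([(u-cx)/f,(v-cy)/f,1]); return e+d*(z-e[2])/d[2]
def proj(C,P):
    f,cx,cy,R,e=C
    q=R.T@(np.array(P)-e); return cx+f*q[0]/q[2],cy+f*q[1]/q[2]
E
python3 - <<'E'
from h import *
s=r.observe();print(s);print(r.grip_depth)
a=r.grab_frame('scene')[:,:,::-1];b=r.grab_frame('side')[:,:,::-1]
cv2.imwrite('pics/scene0.png',a);cv2.imwrite('pics/side0.png',b)
cv2.imwrite('pics/scene_v.png',cv2.resize(a,(800,600),interpolation=cv2.INTER_CUBIC))
cv2.imwrite('pics/side_v.png',cv2.resize(b,(800,600),interpolation=cv2.INTER_CUBIC))
for n in('scene','side','wrist'):print(n,r.camera_info(n))
E
```

```text
pics
{'clock': 0.0, 'joint_pos': array([-1.15947069,  0.6158835 , -0.01262595,  1.42486302,  0.00812154,
        1.10340867, -0.04039891]), 'joint_vel': array([ 0.00099358,  0.00157808, -0.00032172,  0.00029679, -0.00021295,
       -0.00065902,  0.00131662]), 'tau': array([ 2.21708740e-05, -4.58938015e+01,  2.08724155e-01, -1.65743959e+01,
       -6.11531711e-02,  2.05268041e-02,  2.27439327e-04]), 'position': array([0.27524268, 0.58798562, 0.21751623]), 'orientation': array([[-9.05711691e-01,  4.23893019e-01, -1.02013504e-03],
       [ 4.23894244e-01,  9.05708783e-01, -2.29552507e-03],
       [-4.91117828e-05, -2.51151326e-03, -9.99996845e-01]]), 'force': array([ 0.17923467,  1.07521313, -1.1099047 ]), 'ft_torque': array([-0.03464992,  0.02290021, -0.01680983]), 'width': 0.09307364147858511}
0.0188
scene {'vertical_fov': 48.16191072297639, 'cx': 285.9706178835336, 'cy': 198.09737455599426, 'eye': array([1.49509224, 0.37743208, 0.85541502]), 'attitude': array([[-0.37620861,  0.56265732, -0.73612758],
       [ 0.92653309,  0.23006772, -0.29766638],
       [ 0.00187503, -0.79403122, -0.60787409]])}
side {'vertical_fov': 45.66512077628302, 'cx': 282.53573619646335, 'cy': 208.53099456059851, 'eye': array([ 0.07561024, -0.62853024,  0.90249401]), 'attitude': array([[ 0.80457958, -0.41356581,  0.42616313],
       [-0.59355987, -0.58228638,  0.55554411],
       [ 0.01839494, -0.69993278, -0.7139718 ]])}
wrist {'vertical_fov': 63.75612575289425, 'cx': 281.7688740940889, 'cy': 203.74617324497518, 'mount': array([[-5.27723856e-04, -9.63257303e-01, -2.68579765e-01,
         7.38635323e-02],
       [ 9.99999859e-01, -5.22851016e-04, -8.96706493e-05,
         5.21008449e-04],
       [-5.40512954e-05, -2.68579775e-01,  9.63257443e-01,
        -1.65116324e-01],
       [ 0.00000000e+00,  0.00000000e+00,  0.00000000e+00,
         1.00000000e+00]])}
```

View pics/scene_v.png

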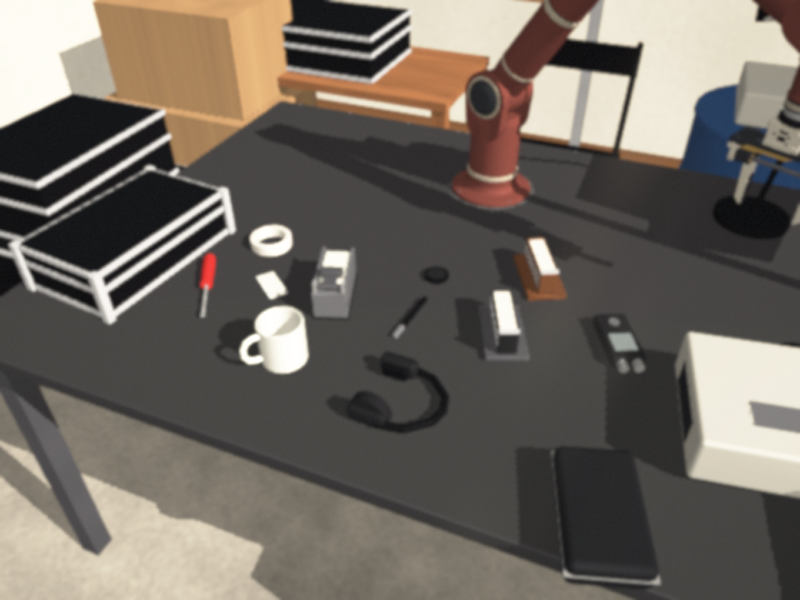

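View pics/side_v.png

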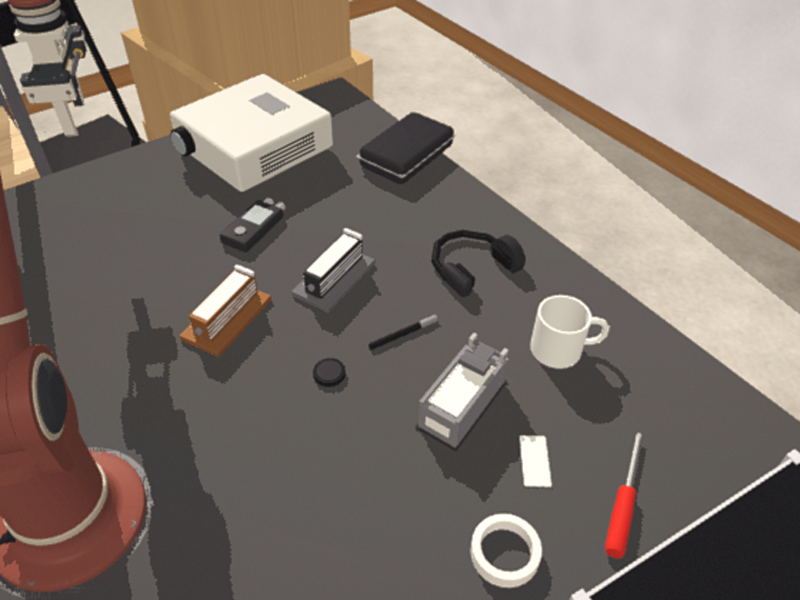

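The side view shows these candidates:
- **Lights:** a dark one at about (335,265) on a grey foot, and a brown look-alike at (228,305). The dark one fits.
- **White plates:** a larger one in the tray at (458,385), and a smaller loose one on the table at (535,460). The one in the tray fits.

I'll confirm both in an enlarged crop.

```bash
python3 - <<'E'
from h import *
im=cv2.imread('pics/side0.png')
c=lambda x,y:cv2.resize(im[y:y+100,x:x+100],(600,600),interpolation=cv2.INTER_CUBIC)
a=cv2.resize(im[225:325,280:365],None,fx=4.7,fy=4.7,interpolation=cv2.INTER_CUBIC)  # tray
b=cv2.resize(im[150:250,195:280],None,fx=4.7,fy=4.7,interpolation=cv2.INTER_CUBIC)
o=np.hstack([a,b]);print(o.shape);cv2.imwrite('pics/crop1.png',o)
E
```

```text
(470, 800, 3)
```

View pics/crop1.png

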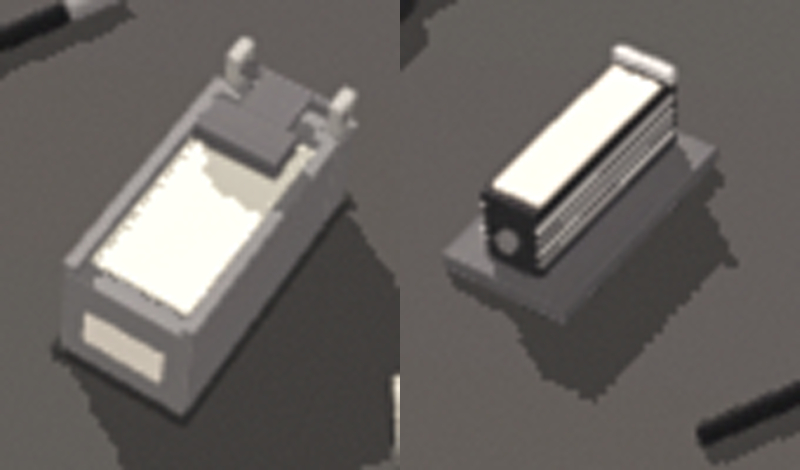

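The crop confirms both: the larger plate sits under the hold-down in the tray, and the dark light has its stop at the far end. I'll fit both poses to corner pixels.

```bash
cat >> h.py <<'E'
from scipy.optimize import least_squares
def fit(C,M,U,x0):
    M=np.array(M)/1000;U=np.array(U,float)
    def P(p):
        c,s=np.cos(p[2]),np.sin(p[2])
        W=np.c_[p[0]+c*M[:,0]-s*M[:,1],p[1]+s*M[:,0]+c*M[:,1],M[:,2]]
        return (np.array([proj(C,w) for w in W])-U).ravel()
    q=least_squares(P,x0,x_scale=[.01,.01,.1]);return q.x,q.fun.reshape(-1,2)
E
python3 - <<'E'
from h import *
C=cam('side');
def px(L,ox,oy,sx=0): return [(ox+(u-sx+.5)/4.7-.5,oy+(v+.5)/4.7-.5) for u,v in L]
M=[(-65,33,0),(-65,-33,0),(85,-33,0),(-65,33,67.5),(-65,-33,67.5)]
U=px([(60,350),(185,416),(350,203),(66,262),(190,326)],280,225)
g=ray(C,*px([(200,250)],280,225)[0],.06);
for y in(0,):
  d=ray(C,*px([(240,145)],280,225)[0],.06)-ray(C,*px([(145,285)],280,225)[0],.06);a=np.arctan2(d[1],d[0])
q,e=fit(C,M,U,[g[0],g[1],a]);print('tray',q.round(4),np.degrees(q[2]),e.round(1).tolist())
M=[(-64,18,60),(-64,-18,60),(66,18,66.5),(66,-18,66.5),(-75,40,12),(-75,-40,12),(75,-40,12)]
U=px([(484,193),(540,214),(616,45),(678,74),(445,250),(565,313),(718,150)],195,150,400)
g=ray(C,*px([(580,135)],195,150,400)[0],.06)
q,e=fit(C,M,U,[g[0],g[1],a]);print('light',q.round(4),np.degrees(q[2]),e.round(1).tolist())
for n,u,v,z in[('pen',370,345,.006),('pen2',437,320,.006),('cap',329,370,.01),('mug',560,335,.05),('hp',458,285,.03)]:
  print(n,ray(C,u*.7,v*.7,z)[:2].round(3))
E
```

```text
tray [ 0.5433 -0.1674  0.3235] 18.53378160090441 [[0.2, -0.8], [-0.5, 0.5], [-0.5, -0.2], [-0.0, -0.8], [0.8, 1.2]]
light [0.5403 0.1847 0.3972] 22.75763106834138 [[-0.6, -0.1], [-0.4, 0.8], [1.2, 0.2], [-0.4, -1.2], [-0.4, 0.9], [0.2, -0.3], [0.4, -0.6]]
pen [0.501 0.013]
pen2 [ 0.626 -0.007]
cap [0.416 0.005]
mug [ 0.739 -0.177]
hp [0.693 0.021]
```

>>> send_rows(linear=[[0,0,0],[0,0,0],[0,0,0],[0,0,0],[0,0,0],[0,0,0],[0,0,0],[0,0,0],[0,0,0],[0,0,0],[0,0,0],[0,0,0],[0,0,0],[0,0,0]], angular=[[0,0,0.0565],[0,0,0.0565],[0,0,0.0565],[0,0,0.0565],[0,0,0.0565],[0,0,0.0565],[0,0,0.0565],[0,0,0.0565],[0,0,0.0565],[0,0,0.0565],[0,0,0.0565],[0,0,0.0565],[0,0,0.0565],[0,0,0]], grip=[255,255,255,255,255,255,255,255,255,255,255,255,255,255], force=20)

```text
clock: 1.85
position: [0.2706, 0.5832, 0.2078]
orientation: [[0.948, 0.317, -0.012], [0.316, -0.948, -0.02], [-0.017, 0.015, -1.0]]
force: [-0.4, 0.2, 0.7]
width: 0.0005
```

```bash
cat >> h.py <<'E'
from scipy.spatial.transform import Rotation as Ro
def to(x,y,z,yaw):
    s=r.observe();O=np.array(s['orientation']);c,n=np.cos(yaw),np.sin(yaw)
    T=np.array([[c,n,0],[n,-c,0],[0,0,-1]])
    print('lin share',(O.T@(np.array([x,y,z])-s['position'])/.15).round(4),'ang share',(Ro.from_matrix(O.T@T).as_rotvec()/np.pi).round(4),'t',round(s['clock'],2),'F',s['force'].round(1),'w',round(s['width'],4))
E
python3 -c "
from h import *
to(.466,.153,.22,.397)"
```

```text
lin share [ 0.3269  3.1336 -0.0387] ang share [ 0.0047  0.0057 -0.0238] t 1.85 F [-0.4  0.2  0.7] w 0.0005
```

>>> send_rows(linear=[[0.033,0.313,-0.004],[0.033,0.313,-0.004],[0.033,0.313,-0.004],[0.033,0.313,-0.004],[0.033,0.313,-0.004],[0.033,0.313,-0.004],[0.033,0.313,-0.004],[0.033,0.313,-0.004],[0.033,0.313,-0.004],[0.033,0.313,-0.004],[0,0,0],[0,0,0]], angular=[[0,0,0],[0,0,0],[0,0,0],[0,0,0],[0,0,0],[0,0,0],[0,0,0],[0,0,0],[0,0,0],[0,0,0],[0.005,0.006,-0.024],[0,0,0]], grip=[255,255,255,255,255,255,255,255,255,255,255,255])

```text
clock: 3.35
position: [0.4794, 0.1447, 0.2186]
orientation: [[0.903, 0.43, 0.001], [0.43, -0.903, 0.002], [0.002, -0.001, -1.0]]
force: [-0.2, -0.2, -1.5]
width: 0.0005
```

```bash
python3 -c "
from h import *
s=r.observe();snap('wrist','w1.png',None,1.42)
import pickle;pickle.dump(s,open('s1.pkl','wb'))
to(.466,.153,.22,.397)
to(.467,-.193,.22,.3235)"
```

```text
lin share [-0.0583 -0.089  -0.0089] ang share [-0.0001 -0.0006  0.015 ] t 3.4 F [ 0.1 -0.2 -0. ] w 0.0005
lin share [-1.0432  1.9968 -0.0115] ang share [-0.0002 -0.0006  0.0384] t 3.4 F [ 0.1 -0.2 -0. ] w 0.0005
```

View pics/w1.png

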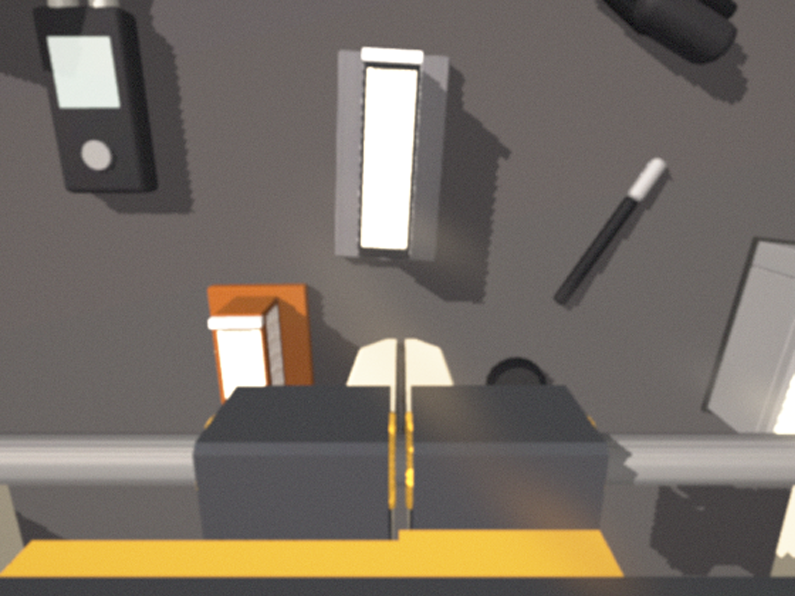

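```bash
python3 - <<'E'
from h import *
import pickle
C=cam('wrist',pickle.load(open('s1.pkl','rb')))
M=[(-64,18,60),(-64,-18,60),(60,18,66.5),(60,-18,66.5),(66,18,66.5),(66,-18,66.5),(75,40,12),(75,-40,12),(-75,40,12),(-75,-40,12)]
U=np.array([(358,251),(410,252),(361,62),(423,64),(363,48),(424,50),(340,51),(449,57),(335,254),(434,260)])/1.42
for k in (6,10):
  q,e=fit(C,M[:k],U[:k],[.54,.185,.4]);print('light',q.round(4),np.degrees(q[2]),e.round(1).tolist())
E
```

```text
light [0.5411 0.1826 0.3919] 22.45603709831302 [[-0.1, 3.6], [0.1, 4.7], [1.3, -3.2], [-0.6, -2.3], [0.1, -1.0], [-0.9, -0.1]]
light [0.5408 0.1827 0.3894] 22.308584937565097 [[-0.4, 3.7], [-0.2, 5.0], [1.3, -3.0], [-0.6, -1.9], [0.1, -0.8], [-0.9, 0.3], [-1.2, -2.1], [1.5, -1.6], [-0.4, 1.6], [1.0, 1.2]]
```

>>> send_rows(linear=[[-0.174,0.333,-0.002],[-0.174,0.333,-0.002],[-0.174,0.333,-0.002],[-0.174,0.333,-0.002],[-0.174,0.333,-0.002],[-0.174,0.333,-0.002],[0,0,0],[0,0,0]], angular=[[0,0,0],[0,0,0],[0,0,0],[0,0,0],[0,0,0],[0,0,0],[0,0,0.038],[0,0,0]], grip=[255,255,255,255,255,255,255,255])

```text
clock: 4.4
position: [0.4739, -0.1944, 0.219]
orientation: [[0.94, 0.341, 0.002], [0.341, -0.94, -0.001], [0.002, 0.001, -1.0]]
force: [-0.6, -0.2, 0.1]
width: 0.0006
```

```bash
python3 -c "
from h import *
s=r.observe();snap('wrist','w2.png',None,1.42)
import pickle;pickle.dump(s,open('s2.pkl','wb'))
to(.467,-.193,.22,.3235)"
```

```text
lin share [-0.0383 -0.0272 -0.0052] ang share [ 0.0007 -0.0005  0.0077] t 4.45 F [ 0.5 -0.3  0.1] w 0.0006
```

View pics/w2.png

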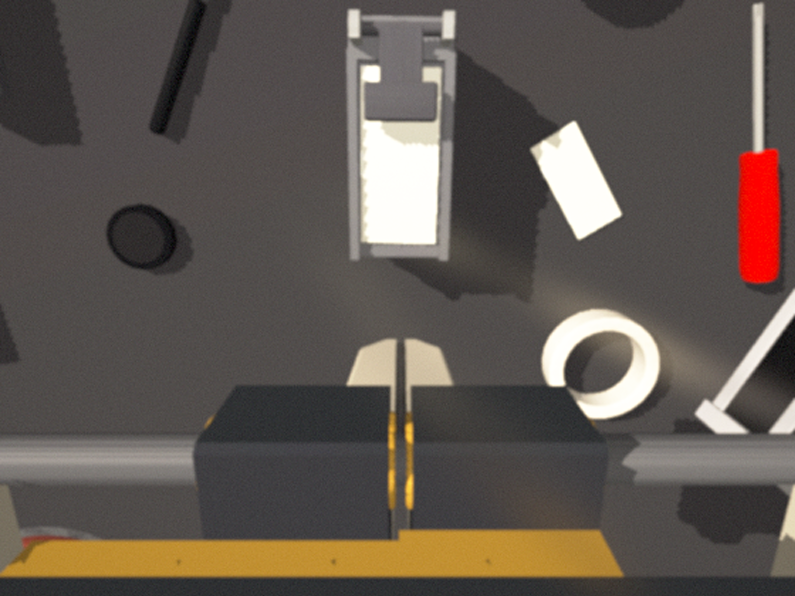

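```bash
python3 - <<'E'
from h import *
import pickle
C=cam('wrist',pickle.load(open('s2.pkl','rb')))
M=[(-65,33,67.5),(-65,-33,67.5),(65,33,67.5),(65,-33,67.5)]
U=np.array([(349,258),(450,258),(348,48),(456,49)])/1.42
q,e=fit(C,M[:3],U[:3],[.543,-.167,.323]);print(q.round(4),np.degrees(q[2]),e.round(1).tolist())
# fit w/ scale ~: use only open end + side-wall direction
p=[ray(C,*(np.array(a)/1.42),z)[:2] for a,z in [((349,258),.0675),((450,258),.0675),((349,100),.0675),((453,100),.0675),((361,243),.063),((438,243),.063)]]
print(np.round(p,4).tolist())
m=(p[0]+p[1])/2;n=(p[2]+p[3])/2;d=n-m;yaw=np.arctan2(*d[::-1]);print('yaw',np.degrees(yaw),'tray0',m+.065*d/np.hypot(*d),'width',np.hypot(*(p[0]-p[1])))
pe=(p[4]+p[5])/2;print('plate centre',pe+.055*d/np.hypot(*d))
E
```

```text
[ 0.5433 -0.1702  0.336 ] 19.252898686641625 [[1.3, 0.3], [-0.8, 1.1], [-0.5, -1.2]]
[[0.471, -0.1592], [0.4941, -0.2231], [0.5655, -0.128], [0.5874, -0.1884], [0.4825, -0.1634], [0.5002, -0.2125]]
yaw 19.325443218353044 tray0 [ 0.54385389 -0.16962149] width 0.06801052778077395
plate centre [ 0.54327245 -0.16972971]
```

```bash
python3 -c "
from h import *
to(.546,-.168,.085,.333)"
```

```text
lin share [ 0.5123 -0.0063  0.8957] ang share [ 0.0007 -0.0005  0.0047] t 4.45 F [ 0.5 -0.3  0.1] w 0.0006
```

>>> send_rows(linear=[[0.256,-0.003,0],[0.256,-0.003,0],[0,0,0.3],[0,0,0.3],[0,0,0.25],[0,0,0],[0,0,0]], angular=[[0,0,0.0047],[0,0,0],[0,0,0],[0,0,0],[0,0,0],[0,0,0],[0,0,0]], grip=[255,255,255,255,255,255,255])

```text
clock: 5.32
position: [0.5539, -0.1557, 0.0901]
orientation: [[0.934, 0.358, 0.007], [0.358, -0.934, 0.001], [0.007, 0.001, -1.0]]
force: [-0.2, 0.2, 1.2]
width: 0.0003
```

```bash
python3 -c "
from h import *
print(r.observe()['position'])
to(.546,-.168,.066,.333)"
```

```text
[ 0.5538631  -0.15573226  0.09008806]
lin share [-0.0793  0.0574  0.1601] ang share [ 0.0004 -0.0022  0.0106] t 5.33 F [-0.2  0.2  1.2] w 0.0003
```

>>> send_rows(linear=[[-0.04,0.029,0],[-0.035,0.025,0],[0,0,0.06],[0,0,0.06],[0,0,0],[0,0,0]], angular=[[0,-0.002,0.01],[0,0,0],[0,0,0],[0,0,0],[0,0,0],[0,0,0]], grip=[255,255,255,255,255,255])

```text
clock: 6.08
position: [0.5477, -0.169, 0.0748]
orientation: [[0.945, 0.327, 0.007], [0.327, -0.945, -0.003], [0.006, 0.005, -1.0]]
force: [0.2, 0.1, -0.0]
width: 0.0003
```

```bash
python3 -c "
from h import *
print(r.observe()['position'])
to(.546,-.168,.063,.333)"
```

```text
[ 0.54774607 -0.16899677  0.07480885]
lin share [-0.0093 -0.0105  0.0786] ang share [ 0.0017 -0.0019  0.0001] t 6.08 F [ 0.2  0.1 -0. ] w 0.0003
```

>>> send_rows(linear=[[-0.009,-0.01,0.03],[0,0,0.025],[0,0,0],[0,0,0]], angular=[[0.0017,-0.0019,0],[0,0,0],[0,0,0],[0,0,0]], grip=[255,255,255,255])

```text
clock: 6.58
position: [0.5461, -0.1677, 0.0659]
orientation: [[0.945, 0.328, -0.0], [0.328, -0.945, 0.0], [-0.0, -0.001, -1.0]]
force: [0.9, -1.2, -0.4]
width: 0.0003
```

>>> send_rows(linear=[[0,0,0.007],[0,0,0]], angular=[[0,0,0],[0,0,0]], grip=[255,255])

```text
clock: 6.82
position: [0.5462, -0.1678, 0.065]
orientation: [[0.945, 0.328, -0.0], [0.328, -0.945, 0.0], [0.0, -0.0, -1.0]]
force: [-0.2, -0.4, 0.3]
width: 0.0007
```

>>> send_rows(linear=[[0,0,0.007],[0,0,0]], angular=[[0,0,0],[0,0,0]], grip=[255,255])

```text
clock: 7.08
position: [0.5463, -0.1678, 0.0639]
orientation: [[0.945, 0.328, 0.0], [0.328, -0.945, 0.0], [0.0, -0.0, -1.0]]
force: [-1.0, 0.2, 0.5]
width: 0.0006
```

>>> send_rows(linear=[[0,0,0.006]], angular=[[0,0,0]], grip=[255])

```text
clock: 7.2
position: [0.5464, -0.1679, 0.0634]
orientation: [[0.945, 0.328, 0.0], [0.328, -0.945, 0.0], [0.001, -0.0, -1.0]]
force: [-2.1, 0.6, 5.6]
width: 0.0005
```

>>> send_rows(linear=[[0,0,0.004]], angular=[[0,0,0]], grip=[255])

```text
clock: 7.32
position: [0.5464, -0.1679, 0.0634]
orientation: [[0.945, 0.328, 0.001], [0.328, -0.945, 0.001], [0.001, -0.0, -1.0]]
force: [-1.3, 0.2, 6.8]
width: 0.0008
```

>>> send_rows(linear=[[0,0,0.004]], angular=[[0,0,0]], grip=[255])

```text
clock: 7.45
position: [0.5464, -0.1679, 0.0634]
orientation: [[0.945, 0.328, 0.001], [0.328, -0.945, 0.001], [0.001, -0.001, -1.0]]
force: [-1.1, 0.4, 4.7]
width: 0.0005
```

>>> send_rows(linear=[[0,0,0.006],[-0.015,0,0.006],[-0.02,0,0.006],[-0.02,0,0.006]], angular=[[0,0,0],[0,0,0],[0,0,0],[0,0,0]], grip=[255,255,255,255])

```text
clock: 7.95
position: [0.5443, -0.1697, 0.0634]
orientation: [[0.944, 0.33, 0.013], [0.33, -0.944, 0.002], [0.013, 0.003, -1.0]]
force: [2.2, 1.8, 6.0]
width: 0.0007
```

```bash
python3 -c "
from h import *
print(r.observe()['position'])
to(.546,-.168,.0634,.333)
snap('side','sd1.png',(270,215,370,315),6)"
```

```text
[ 0.54427393 -0.1696593   0.06341494]
lin share [ 0.0145 -0.0067  0.0003] ang share [ 0.0009 -0.0042  0.0009] t 7.95 F [2.2 1.8 6. ] w 0.0007
```

View pics/sd1.png

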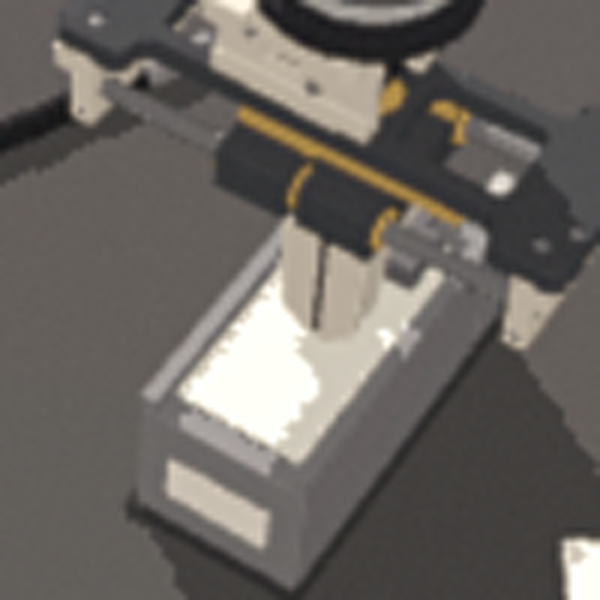

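>>> send_rows(linear=[[-0.04,0,0.008],[-0.04,0,0.008],[-0.04,0,0.008]], angular=[[0.001,-0.004,0],[0,-0.003,0],[0,-0.003,0]], grip=[255,255,255])

```text
clock: 8.38
position: [0.5345, -0.1758, 0.0634]
orientation: [[0.944, 0.331, -0.002], [0.331, -0.943, -0.008], [-0.004, 0.007, -1.0]]
force: [2.6, 1.3, 6.3]
width: 0.0006
```

```bash
python3 -c "
from h import *
to(.546,-.168,.0634,.333)
snap('side','sd2.png',(270,215,370,315),6)
# plate's white near end along channel centreline: row profile in side image
im=cv2.cvtColor(cv2.imread('pics/full_sd2.png'),cv2.COLOR_BGR2GRAY);j=cv2.cvtColor(cv2.imread('pics/full_sd1.png'),cv2.COLOR_BGR2GRAY)
C=cam('side');c,n=np.cos(.333),np.sin(.333)
for y in(.012,-.0):
  for I in(j,im):
    print(y,[int(cv2.getRectSubPix(I,(1,1),proj(C,[.5435+c*x-n*y,-.169+n*x+c*y,.0615]))[0,0]) for x in np.arange(-.085,-.02,.003)])"
```

```text
lin share [ 0.0896 -0.0239 -0.0007] ang share [0.0022 0.0014 0.0015] t 8.38 F [2.6 1.3 6.3] w 0.0006
0.012 [152, 191, 142, 105, 103, 105, 135, 164, 161, 160, 211, 254, 254, 254, 254, 254, 254, 254, 254, 254, 254, 254]
0.012 [152, 191, 143, 104, 104, 104, 144, 232, 254, 254, 254, 254, 254, 254, 254, 254, 254, 254, 254, 254, 254, 254]
-0.0 [192, 193, 157, 107, 103, 104, 133, 163, 162, 149, 210, 255, 254, 254, 254, 254, 254, 254, 254, 254, 254, 254]
-0.0 [193, 193, 157, 107, 104, 102, 134, 238, 254, 254, 254, 254, 254, 254, 254, 254, 254, 254, 254, 250, 211, 201]
```

>>> send_rows(linear=[[-0.04,-0.004,0.008],[-0.04,-0.004,0.008],[-0.04,-0.004,0.008],[-0.03,-0.004,0.007]], angular=[[0.002,-0.001,0.001],[0,-0.002,0],[0,-0.002,0],[0,-0.002,0]], grip=[255,255,255,255])

```text
clock: 8.93
position: [0.5222, -0.1811, 0.0634]
orientation: [[0.944, 0.331, -0.004], [0.331, -0.944, -0.012], [-0.008, 0.01, -1.0]]
force: [2.5, 0.5, 5.0]
width: 0.0
```

```bash
cat > prof.py <<'E'
from h import *
import sys
to(.5435,-.169,.0634,.333)
snap('side',sys.argv[1],(270,215,370,315),6)
im=cv2.cvtColor(cv2.imread('pics/full_'+sys.argv[1]),cv2.COLOR_BGR2GRAY)
C=cam('side');c,n=np.cos(.333),np.sin(.333)
for y in(.012,-.0):
    print(y,[(round(x*1000),int(cv2.getRectSubPix(im,(1,1),proj(C,[.5435+c*x-n*y,-.169+n*x+c*y,.0615]))[0,0])) for x in np.arange(-.12,-.05,.003)])
E
python3 prof.py sd3.png
```

```text
lin share [ 0.1606 -0.0289 -0.0014] ang share [0.0031 0.0025 0.0013] t 8.93 F [2.5 0.5 5. ] w 0.0
0.012 [(-120, 96), (-117, 96), (-114, 96), (-111, 96), (-108, 77), (-105, 55), (-102, 63), (-99, 94), (-96, 105), (-93, 104), (-90, 107), (-87, 119), (-84, 172), (-81, 185), (-78, 118), (-75, 177), (-72, 250), (-69, 254), (-66, 254), (-63, 254), (-60, 254), (-57, 254), (-54, 254), (-51, 254)]
-0.0 [(-120, 95), (-117, 96), (-114, 96), (-111, 88), (-108, 65), (-105, 52), (-102, 49), (-99, 94), (-96, 103), (-93, 123), (-90, 191), (-87, 193), (-84, 192), (-81, 190), (-78, 132), (-75, 176), (-72, 253), (-69, 254), (-66, 254), (-63, 254), (-60, 254), (-57, 254), (-54, 254), (-51, 254)]
```

>>> send_rows(linear=[[-0.03,-0.006,0.008],[-0.03,-0.006,0.007],[-0.03,-0.006,0.006],[-0.03,-0.006,0.006]], angular=[[0.003,0.001,0.001],[0.001,-0.001,0],[0,-0.001,0],[0,-0.001,0]], grip=[255,255,255,255])

```text
clock: 9.48
position: [0.512, -0.185, 0.0634]
orientation: [[0.944, 0.33, 0.003], [0.33, -0.944, -0.006], [0.001, 0.007, -1.0]]
force: [1.8, 1.1, 5.5]
width: 0.0004
```

```bash
python3 prof.py sd4.png
```

```text
lin share [ 2.335e-01 -3.110e-02 -1.000e-04] ang share [ 0.0022 -0.0004  0.0009] t 9.47 F [1.8 1.1 5.5] w 0.0004
0.012 [(-120, 96), (-117, 96), (-114, 96), (-111, 96), (-108, 77), (-105, 54), (-102, 64), (-99, 94), (-96, 105), (-93, 104), (-90, 107), (-87, 119), (-84, 191), (-81, 251), (-78, 254), (-75, 254), (-72, 254), (-69, 254), (-66, 254), (-63, 254), (-60, 254), (-57, 254), (-54, 254), (-51, 254)]
-0.0 [(-120, 95), (-117, 95), (-114, 96), (-111, 89), (-108, 65), (-105, 54), (-102, 49), (-99, 94), (-96, 104), (-93, 123), (-90, 191), (-87, 193), (-84, 201), (-81, 254), (-78, 254), (-75, 254), (-72, 254), (-69, 254), (-66, 254), (-63, 254), (-60, 254), (-57, 254), (-54, 254), (-51, 240)]
```

>>> send_rows(linear=[[-0.03,-0.006,0.007],[-0.03,-0.006,0.006],[-0.03,-0.006,0.006],[-0.03,-0.006,0.006],[-0.03,-0.006,0.006]], angular=[[0.002,-0.001,0.001],[0.001,-0.001,0],[0,-0.001,0],[0,-0.001,0],[0,-0.001,0]], grip=[255,255,255,255,255])

```text
clock: 10.15
position: [0.4968, -0.1903, 0.0634]
orientation: [[0.945, 0.327, 0.003], [0.327, -0.945, -0.007], [0.001, 0.008, -1.0]]
force: [1.7, 1.4, 6.1]
width: 0.0008
```

```bash
python3 prof.py sd5.png
```

```text
lin share [ 3.405e-01 -3.200e-02 -3.000e-04] ang share [ 0.0026 -0.0002  0.0002] t 10.15 F [1.7 1.4 6.1] w 0.0008
0.012 [(-120, 95), (-117, 95), (-114, 96), (-111, 96), (-108, 77), (-105, 54), (-102, 103), (-99, 231), (-96, 254), (-93, 254), (-90, 254), (-87, 254), (-84, 254), (-81, 254), (-78, 254), (-75, 254), (-72, 254), (-69, 254), (-66, 254), (-63, 254), (-60, 254), (-57, 254), (-54, 216), (-51, 179)]
-0.0 [(-120, 95), (-117, 96), (-114, 97), (-111, 89), (-108, 65), (-105, 51), (-102, 70), (-99, 215), (-96, 255), (-93, 254), (-90, 254), (-87, 254), (-84, 254), (-81, 254), (-78, 254), (-75, 254), (-72, 254), (-69, 254), (-66, 232), (-63, 201), (-60, 199), (-57, 146), (-54, 106), (-51, 127)]
```

>>> send_rows(linear=[[-0.03,-0.006,0.006],[0,0,0.003],[0,0,0],[0,0,-0.02],[0,0,-0.1],[0,0,-0.2],[0,0,-0.25],[0,0,0],[0,0,0]], angular=[[0.002,0,0],[0,0,0],[0,0,0],[0,0,0],[0,0,0],[0,0,0],[0,0,0],[0,0,0],[0,0,0]], grip=[255,255,255,255,255,255,255,255,255])

```text
clock: 11.32
position: [0.4911, -0.1917, 0.1523]
orientation: [[0.945, 0.327, 0.001], [0.327, -0.945, -0.003], [-0.0, 0.003, -1.0]]
force: [0.2, -0.0, 0.0]
width: -0.0002
```

```bash
python3 prof.py sd6.png; python3 -c "
from h import *
c,n=np.cos(.333),np.sin(.333);x=-.15
to(.5435+c*x,-.169+n*x,.15,.333)"
```

```text
lin share [ 0.3795 -0.031   0.5923] ang share [ 0.0011  0.     -0.0001] t 11.32 F [ 0.2 -0.   0. ] w -0.0002
0.012 [(-120, 95), (-117, 95), (-114, 95), (-111, 94), (-108, 73), (-105, 134), (-102, 243), (-99, 254), (-96, 254), (-93, 254), (-90, 254), (-87, 254), (-84, 254), (-81, 254), (-78, 254), (-75, 254), (-72, 254), (-69, 254), (-66, 254), (-63, 254), (-60, 254), (-57, 254), (-54, 254), (-51, 254)]
-0.0 [(-120, 95), (-117, 95), (-114, 95), (-111, 87), (-108, 61), (-105, 125), (-102, 243), (-99, 254), (-96, 254), (-93, 254), (-90, 254), (-87, 254), (-84, 254), (-81, 254), (-78, 254), (-75, 254), (-72, 254), (-69, 254), (-66, 254), (-63, 254), (-60, 254), (-57, 254), (-54, 254), (-51, 254)]
lin share [-0.6208 -0.0306  0.015 ] ang share [ 0.0012 -0.     -0.0002] t 11.38 F [-0.3  0.  -0.4] w 0.0003
```

View pics/sd6.png

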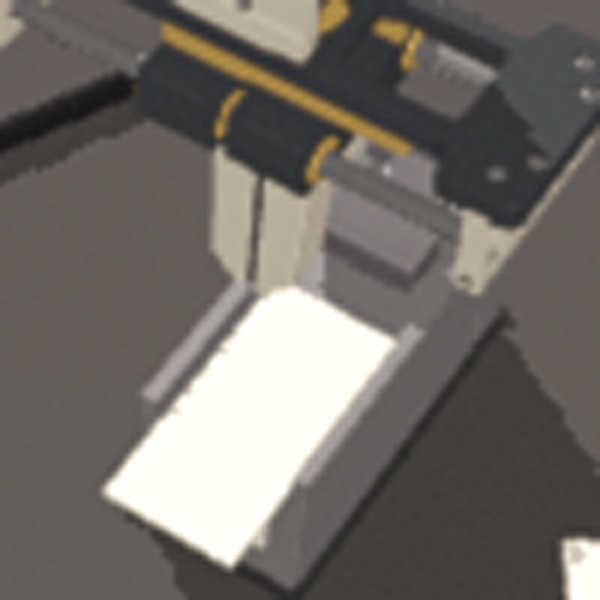

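```bash
python3 -c "
from h import *
C=cam('side')
U=[(270+(u+.5)/6-.5,215+(v+.5)/6-.5) for u,v in [(104,490),(233,569),(397,343)]]
q,e=fit(C,[(-55,25,63),(-55,-25,63),(55,-25,63)],U,[.5,-.18,.33]);print(q,e.round(1).tolist())
c,n=np.cos(.333),np.sin(.333);d=q[:2]-[.5435,-.169];print('in tray',c*d[0]+n*d[1],-n*d[0]+c*d[1])
x=-.085;X,Y=.5435+c*x,-.169+n*x;print(X,Y);to(X,Y,.0427,.333)"
```

```text
[ 0.49699556 -0.18530328  0.34438141] [[0.2, 0.5], [-0.2, -0.6], [0.0, 0.2]]
in tray -0.049278974879058995 -0.00020631769541603479
0.4631693935093064 -0.19678477390293714
lin share [-0.1876 -0.0336  0.7303] ang share [ 0.0012 -0.     -0.0002] t 11.38 F [-0.3  0.  -0.4] w 0.0003
```

>>> send_rows(linear=[[-0.095,-0.017,0],[-0.085,-0.015,0],[0,0,0],[0,0,0],[0,0,0.15],[0,0,0.15],[0,0,0],[0,0,0]], angular=[[0.0012,0,0],[0,0,0],[0,0,0],[0,0,0],[0,0,0],[0,0,0],[0,0,0],[0,0,0]], grip=[60,60,60,60,60,60,60,60])

```text
clock: 12.38
position: [0.4618, -0.1965, 0.1051]
orientation: [[0.945, 0.326, -0.002], [0.326, -0.945, 0.001], [-0.002, -0.001, -1.0]]
force: [-0.1, -0.3, -0.6]
width: 0.0704
```

```bash
python3 -c "
from h import *
to(.4632,-.1968,.0427,.333)"
```

```text
lin share [0.0085 0.0055 0.4158] ang share [-0.0004  0.0005 -0.0003] t 12.38 F [-0.1 -0.3 -0.6] w 0.0704
```

>>> send_rows(linear=[[0.008,0.005,0.1],[0,0,0.1],[0,0,0.1],[0,0,0.07],[0,0,0.02],[0,0,0],[0,0,0]], angular=[[0,0,0],[0,0,0],[0,0,0],[0,0,0],[0,0,0],[0,0,0],[0,0,0]], grip=[60,60,60,60,60,60,60])

```text
clock: 13.25
position: [0.4643, -0.1972, 0.0434]
orientation: [[0.945, 0.326, -0.0], [0.326, -0.945, -0.0], [-0.0, 0.0, -1.0]]
force: [-0.1, -0.7, 0.3]
width: 0.0711
```

```bash
python3 -c "
from h import *
to(.4632,-.1968,.0427,.333)
snap('wrist','w3.png',None,1.42)"
```

```text
lin share [-0.0057 -0.0051  0.0048] ang share [ 0.      0.     -0.0002] t 13.25 F [-0.1 -0.7  0.3] w 0.0711
```

View pics/w3.png

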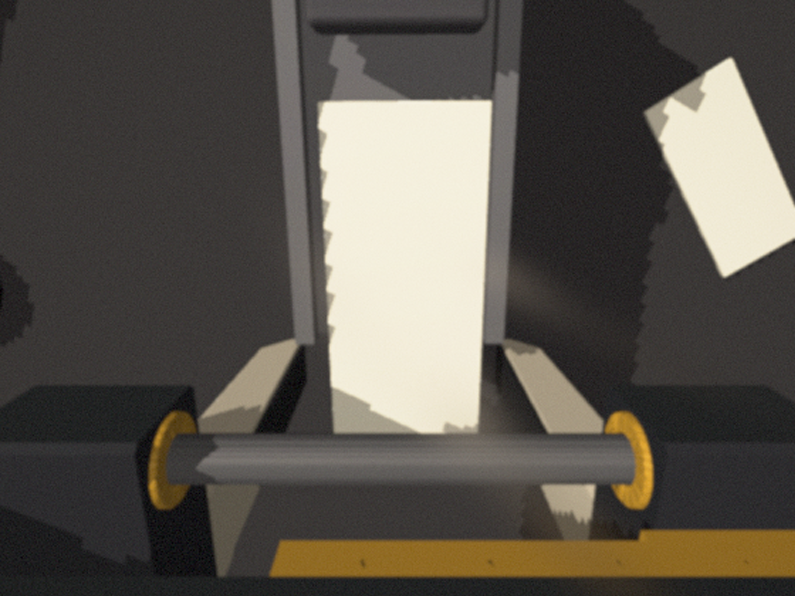

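Fingers straddle the overhang symmetrically: finger tips near columns 300 and 505, plate edges at 330 and 480. I'll close the gripper.

>>> send_rows(linear=[[-0.005,-0.005,0.004],[0,0,0],[0,0,0],[0,0,0],[0,0,0],[0,0,0],[0,0,0]], angular=[[0,0,0],[0,0,0],[0,0,0],[0,0,0],[0,0,0],[0,0,0],[0,0,0]], grip=[100,130,160,160,160,160,160], force=25)

```text
clock: 14.18
position: [0.4637, -0.1968, 0.0435]
orientation: [[0.945, 0.327, 0.001], [0.327, -0.945, -0.001], [0.001, 0.001, -1.0]]
force: [1.3, -0.4, -0.3]
width: 0.0489
```

>>> send_rows(linear=[[0,0,-0.015],[0,0,-0.03],[0,0,-0.06],[0,0,-0.1],[0,0,-0.1],[0,0,-0.1],[0,0,0],[0,0,0],[0,0,0]], angular=[[0,0,0],[0,0,0],[0,0,0],[0,0,0],[0,0,0],[0,0,0],[0,0,0],[0,0,0],[0,0,0]], grip=[160,160,160,160,160,160,160,160,160])

```text
clock: 15.3
position: [0.4638, -0.1966, 0.1095]
orientation: [[0.945, 0.327, 0.003], [0.327, -0.945, -0.001], [0.003, 0.002, -1.0]]
force: [0.5, -0.1, 0.2]
width: 0.0494
```

```bash
python3 -c "
from h import *
import pickle
s=r.observe();pickle.dump(s,open('s4.pkl','wb'));print(s['position'],s['width'],s['force'])
snap('wrist','w4.png',None,1.42);snap('side','sd7.png',(200,150,400,300),4)
c,n=np.cos(.3925),np.sin(.3925)
x=.005-.036-.006
print('place xy',.5407+c*x,.1835+n*x);to(.5407+c*x,.1835+n*x,.15,.3925)"
```

```text
[ 0.46378011 -0.1966316   0.1094883 ] 0.04938006347104362 [ 0.47908859 -0.09242803  0.18811369]
place xy 0.5065136391195999 0.16934751860078764
lin share [ 1.0675 -2.2123 -0.2718] ang share [ 0.0005 -0.0007 -0.019 ] t 15.4 F [ 0.1 -0.   0.4] w 0.0494
```

View pics/sd7.png

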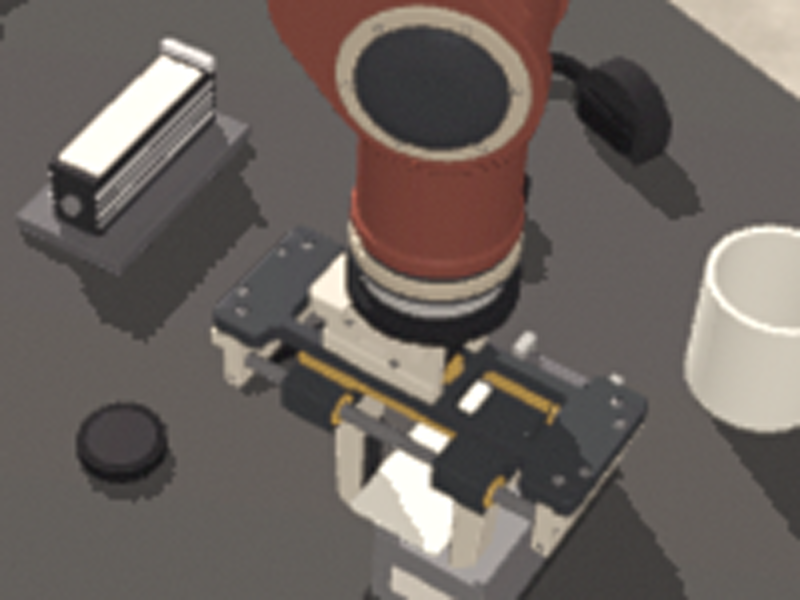

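```bash
python3 -c "
import cv2,numpy as np
for f in('w3','w4'):
  g=cv2.cvtColor(cv2.imread('pics/'+f+'.png'),cv2.COLOR_BGR2GRAY)
  for u in(345,400,470): print(f,u,[(v,int(g[v,u])) for v in range(60,160,6)])
  for v in(130,): 
     w=np.where(g[v]>190)[0];w=w[(w>250)&(w<560)];print(v,w.min(),w.max())
"
```

```text
w3 345 [(60, 114), (66, 114), (72, 112), (78, 112), (84, 114), (90, 116), (96, 112), (102, 225), (108, 240), (114, 240), (120, 239), (126, 238), (132, 240), (138, 240), (144, 239), (150, 239), (156, 239)]
w3 400 [(60, 70), (66, 74), (72, 74), (78, 71), (84, 74), (90, 72), (96, 109), (102, 238), (108, 239), (114, 239), (120, 238), (126, 240), (132, 240), (138, 239), (144, 239), (150, 239), (156, 239)]
w3 470 [(60, 73), (66, 71), (72, 72), (78, 74), (84, 71), (90, 75), (96, 71), (102, 232), (108, 238), (114, 240), (120, 239), (126, 239), (132, 239), (138, 239), (144, 239), (150, 238), (156, 240)]
130 321 489
w4 345 [(60, 87), (66, 78), (72, 58), (78, 75), (84, 75), (90, 75), (96, 134), (102, 239), (108, 239), (114, 238), (120, 238), (126, 240), (132, 238), (138, 239), (144, 240), (150, 239), (156, 239)]
w4 400 [(60, 81), (66, 72), (72, 33), (78, 76), (84, 76), (90, 79), (96, 95), (102, 238), (108, 240), (114, 240), (120, 239), (126, 240), (132, 240), (138, 239), (144, 240), (150, 239), (156, 238)]
w4 470 [(60, 72), (66, 76), (72, 78), (78, 79), (84, 79), (90, 76), (96, 76), (102, 236), (108, 239), (114, 239), (120, 239), (126, 239), (132, 239), (138, 238), (144, 238), (150, 238), (156, 239)]
130 321 489
```

>>> send_rows(linear=[[0,0,-0.1],[0,0,-0.12],[0,0,-0.05],[0,0,0],[0.1,-0.2,0],[0.1,-0.22,0],[0.1,-0.22,0],[0.1,-0.22,0],[0.1,-0.22,0],[0.1,-0.22,0],[0.1,-0.22,0],[0.1,-0.22,0],[0.07,-0.2,0],[0,0,0],[0,0,0],[0,0,0]], angular=[[0,0,0],[0,0,0],[0,0,0],[0,0,0],[0,0,0],[0,0,0],[0,0,0],[0,0,0],[0,0,0],[0,0,0],[0,0,0],[0,0,0],[0,0,0],[0,0,-0.01],[0,0,-0.009],[0,0,0]], grip=[160,160,160,160,160,160,160,160,160,160,160,160,160,160,160,160])

```text
clock: 17.4
position: [0.4906, 0.1282, 0.1474]
orientation: [[0.925, 0.381, -0.006], [0.381, -0.925, -0.005], [-0.007, 0.002, -1.0]]
force: [-0.4, -0.5, 0.3]
width: 0.0489
```

```bash
python3 -c "
from h import *
print(r.observe()['position']);to(.5065,.1693,.09,.3925)"
```

```text
[0.49060807 0.12815178 0.14739404]
lin share [ 0.2051 -0.2141  0.3808] ang share [ 0.0006  0.0022 -0.0006] t 17.4 F [-0.4 -0.5  0.3] w 0.0489
```

>>> send_rows(linear=[[0.1,-0.1,0],[0.1,-0.11,0],[0,0,0.1],[0,0,0.1],[0,0,0],[0,0,0]], angular=[[0,0.002,-0.001],[0,0,0],[0,0,0],[0,0,0],[0,0,0],[0,0,0]], grip=[160,160,160,160,160,160])

```text
clock: 18.15
position: [0.5072, 0.1696, 0.1142]
orientation: [[0.925, 0.381, -0.001], [0.381, -0.925, -0.003], [-0.002, 0.003, -1.0]]
force: [0.2, -0.4, -0.5]
width: 0.0491
```

```bash
python3 -c "
from h import *
s=r.observe();print(s['position']);to(.5065,.1693,.0485,.3925)
snap('wrist','w5.png',None,1.42)
C=cam('wrist',s);c,n=np.cos(.3925),np.sin(.3925)
for x,y,z in[(60,18,66.5),(60,-18,66.5),(66,18,66.5),(66,-18,66.5)]:
  x,y=x/1e3,y/1e3;print((np.array(proj(C,[.5407+c*x-n*y,.1835+n*x+c*y,z/1e3]))*1.42).round())"
```

```text
[0.50724426 0.16964113 0.11421107]
lin share [-0.0045 -0.0009  0.4381] ang share [ 0.0008  0.0007 -0.0005] t 18.15 F [ 0.2 -0.4 -0.5] w 0.0491
[356. 103.]
[442. 103.]
[355.  88.]
[443.  88.]
```

View pics/w5.png

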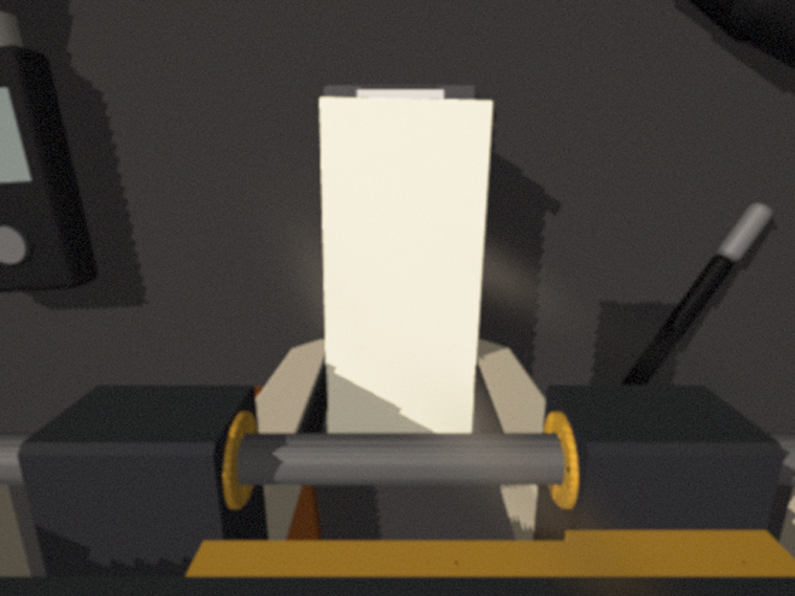

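```bash
python3 -c "
from h import *
s=r.observe();C=cam('wrist',s);c,n=np.cos(.3925),np.sin(.3925)
L=lambda p:(c*(p[0]-.5407)+n*(p[1]-.1835),-n*(p[0]-.5407)+c*(p[1]-.1835))
for u,v in[(320,98),(492,100.5),(325,325),(481,325)]:
  print(np.round(L(ray(C,u/1.42,v/1.42,s['position'][2]+.0195)),4))
print(L(s['position']))
for u,v in [(357,89),(443,89)]: print('stop',np.round(L(ray(C,u/1.42,v/1.42,.0665)),4))"
```

```text
[0.0548 0.0225]
[ 0.0541 -0.0263]
[-0.0134  0.0241]
[-0.0135 -0.0261]
(np.float64(-0.03636102900143139), np.float64(3.927675821163712e-05))
stop [0.0654 0.0174]
stop [ 0.0653 -0.0181]
```

>>> send_rows(linear=[[0,-0.008,0.1],[0,0,0.1],[0,0,0.1],[0,0,0.09],[0,0,0.03],[0,0,0],[0,0,0]], angular=[[0.0008,0.0007,0],[0,0,0],[0,0,0],[0,0,0],[0,0,0],[0,0,0],[0,0,0]], grip=[160,160,160,160,160,160,160])

```text
clock: 19.08
position: [0.5068, 0.1702, 0.0468]
orientation: [[0.925, 0.38, 0.0], [0.38, -0.925, 0.0], [0.0, -0.0, -1.0]]
force: [-0.6, 0.1, 0.0]
width: 0.0491
```

```bash
python3 -c "
from h import *
print(r.observe()['position']);to(.5063,.1706,.0445,.3925)"
```

```text
[0.50680873 0.1702133  0.04676608]
lin share [-0.0022 -0.0037  0.0151] ang share [-0.     -0.     -0.0008] t 19.07 F [-0.6  0.1  0. ] w 0.0491
```

Lowering in small steps.

>>> send_rows(linear=[[0,0,0.013],[0,0,0]], angular=[[0,0,0],[0,0,0]], grip=[160,160])

```text
clock: 19.32
position: [0.5074, 0.1704, 0.0454]
orientation: [[0.925, 0.38, 0.002], [0.38, -0.925, 0.001], [0.002, -0.0, -1.0]]
force: [-0.4, -0.2, -0.5]
width: 0.0495
```

>>> send_rows(linear=[[0,0,0.005]], angular=[[0,0,0]], grip=[160])

```text
clock: 19.45
position: [0.5076, 0.1705, 0.0449]
orientation: [[0.925, 0.38, 0.002], [0.38, -0.925, 0.001], [0.002, 0.0, -1.0]]
force: [0.4, 0.0, 0.5]
width: 0.0492
```

>>> send_rows(linear=[[0,0,0.005]], angular=[[0,0,0]], grip=[160])

```text
clock: 19.58
position: [0.5077, 0.1706, 0.0443]
orientation: [[0.925, 0.38, 0.003], [0.38, -0.925, 0.001], [0.003, -0.0, -1.0]]
force: [-1.0, -0.9, -0.5]
width: 0.0493
```

>>> send_rows(linear=[[0.01,0,0],[0.01,0,0]], angular=[[0,-0.001,0],[0,0,0]], grip=[160,160])

```text
clock: 19.82
position: [0.5106, 0.1718, 0.0443]
orientation: [[0.925, 0.38, -0.001], [0.38, -0.925, -0.0], [-0.001, -0.0, -1.0]]
force: [-0.9, -0.4, -1.1]
width: 0.0495
```

>>> send_rows(linear=[[0.008,0,0]], angular=[[0,0,0]], grip=[160])

```text
clock: 19.95
position: [0.5109, 0.1719, 0.0441]
orientation: [[0.925, 0.38, -0.003], [0.38, -0.925, -0.001], [-0.003, -0.0, -1.0]]
force: [-1.6, -1.7, -0.7]
width: 0.049
```

>>> send_rows(linear=[[0.008,0,0]], angular=[[0,0,0]], grip=[160])

```text
clock: 20.08
position: [0.5108, 0.1719, 0.0437]
orientation: [[0.925, 0.38, -0.005], [0.38, -0.925, -0.001], [-0.005, -0.001, -1.0]]
force: [-2.0, -1.4, -0.4]
width: 0.049
```

Contact with the stop: about 2 N, and the advance has ceased. Now I'll settle it down onto the light.

>>> send_rows(linear=[[0.003,0,0.004]], angular=[[0,0.002,0]], grip=[160])

```text
clock: 20.2
position: [0.511, 0.1719, 0.0435]
orientation: [[0.925, 0.38, 0.0], [0.38, -0.925, 0.001], [0.0, -0.001, -1.0]]
force: [-3.9, -0.8, 8.1]
width: 0.049
```

>>> send_rows(linear=[[0.003,0,0.004]], angular=[[0,0.001,0]], grip=[160])

```text
clock: 20.32
position: [0.511, 0.172, 0.0435]
orientation: [[0.925, 0.38, 0.002], [0.38, -0.925, 0.003], [0.003, -0.002, -1.0]]
force: [-4.0, -1.1, 7.4]
width: 0.0492
```

>>> send_rows(linear=[[0.003,0,0.004]], angular=[[0,0,0]], grip=[160])

```text
clock: 20.45
position: [0.511, 0.172, 0.0435]
orientation: [[0.925, 0.38, 0.002], [0.38, -0.925, 0.004], [0.003, -0.003, -1.0]]
force: [-3.1, -0.2, 6.0]
width: 0.0489
```

>>> send_rows(linear=[[0,0,0],[0,0,0],[0,0,0],[0,0,0],[0,0,0],[0,0,0]], angular=[[0,0,0],[0,0,0],[0,0,0],[0,0,0],[0,0,0],[0,0,0]], grip=[140,100,60,60,60,60])

```text
clock: 21.2
position: [0.5137, 0.173, 0.044]
orientation: [[0.925, 0.38, 0.008], [0.38, -0.925, 0.005], [0.009, -0.001, -1.0]]
force: [0.4, -0.2, -0.4]
width: 0.0708
```

>>> send_rows(linear=[[0,0,-0.05],[0,0,-0.1],[0,0,-0.2],[0,0,-0.25],[0,0,-0.25],[0,0,-0.1],[-0.2,0,0],[-0.2,0,0],[-0.15,0,0],[0,0,0],[0,0,0]], angular=[[0,0,0],[0,0,0],[0,0,0],[0,0,0],[0,0,0],[0,0,0],[0,0,0],[0,0,0],[0,0,0],[0,0,0],[0,0,0]], grip=[60,60,60,60,60,60,60,60,60,60,60])

```text
clock: 22.58
position: [0.4343, 0.14, 0.1943]
orientation: [[0.925, 0.38, 0.011], [0.379, -0.925, 0.006], [0.012, -0.002, -1.0]]
force: [0.2, -0.6, 0.3]
width: 0.0716
```

```bash
python3 -c "
from h import *
import pickle
s=r.observe();print(s['position'],s['force'],s['width']);pickle.dump(s,open('s6.pkl','wb'))
snap('wrist','w6.png',None,1.42)"
```

```text
[0.43433601 0.14004707 0.19433766] [ 0.17363148 -0.63999888  0.31357068] 0.07156100094466365
```

View pics/w6.png

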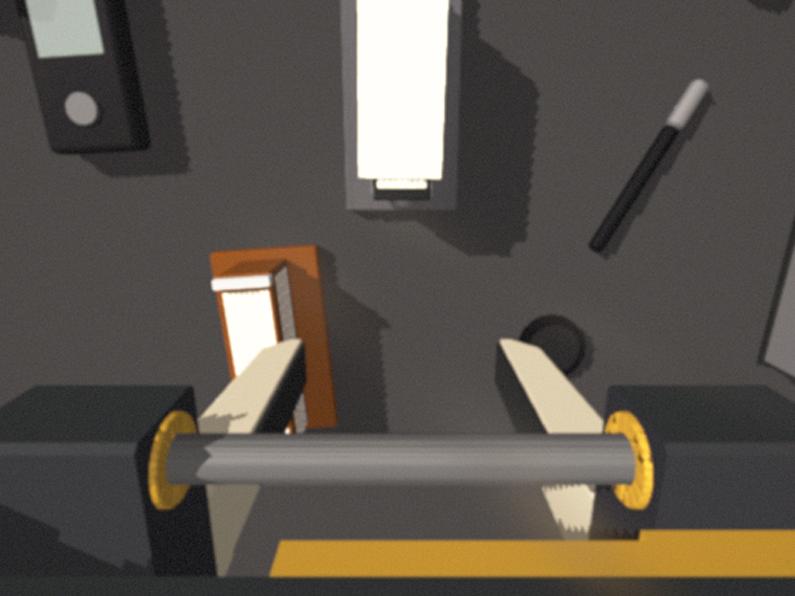

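The plate lies in line on the light: its near end is at row 180 (columns 358–443) and the bar end at row 198. The stop is out of frame, so I'll move forward and take a final look.

>>> send_rows(linear=[[0.15,0,0],[0.15,0,-0.05],[0,0,0],[0,0,0]], angular=[[0,-0.003,0],[0,0,0],[0,0,0],[0,0,0]], grip=[60,60,60,60])

```text
clock: 23.12
position: [0.4784, 0.158, 0.201]
orientation: [[0.925, 0.38, 0.001], [0.38, -0.925, 0.001], [0.001, -0.0, -1.0]]
force: [0.1, -0.0, 0.2]
width: 0.0706
```

```bash
python3 -c "
from h import *
import pickle
s=r.observe();print(s['position']);pickle.dump(s,open('s7.pkl','wb'))
snap('wrist','w7.png',(200,0,370,255),2.3)
s6=pickle.load(open('s6.pkl','rb'));C=cam('wrist',s6);c,n=np.cos(.3925),np.sin(.3925)
L=lambda p:np.round((c*(p[0]-.5407)+n*(p[1]-.1835),-n*(p[0]-.5407)+c*(p[1]-.1835)),4)
for u,v,z in[(358,180,.063),(443,180,.063),(374,198,.06),(430,199,.06)]:print(L(ray(C,u/1.42,v/1.42,z)))"
```

```text
[0.47837432 0.15800933 0.20100762]
[-0.052  0.026]
[-0.0522 -0.0255]
[-0.063   0.0166]
[-0.0637 -0.0179]
```

View pics/w7.png

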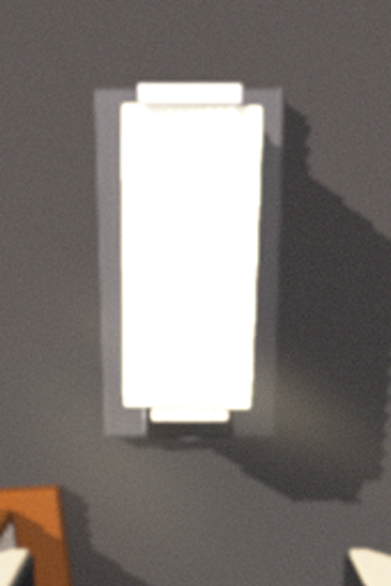

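```bash
python3 -c "
from h import *
import pickle
C=cam('wrist',pickle.load(open('s7.pkl','rb')));c,n=np.cos(.3925),np.sin(.3925)
im=cv2.imread('pics/full_w7.png')
W=lambda x,y,z:[.5407+c*x-n*y,.1835+n*x+c*y,z]
for y in(-.01,0,.01):
  print('far',y,[(round(x*1000,1),int(cv2.getRectSubPix(im,(1,1),proj(C,W(x,y,.063)))[0,0,0])) for x in np.arange(.050,.070,.001)])
for y in(-.022,.022):
  print('far side',y,[(round(x*1000,1),int(cv2.getRectSubPix(im,(1,1),proj(C,W(x,y,.063)))[0,0,0])) for x in np.arange(.050,.070,.001)])
  print('near',y,[(round(x*1000,1),int(cv2.getRectSubPix(im,(1,1),proj(C,W(x,y,.063)))[0,0,0])) for x in np.arange(-.056,-.044,.001)])
"
```

```text
far -0.01 [(np.float64(50.0), 255), (np.float64(51.0), 255), (np.float64(52.0), 255), (np.float64(53.0), 255), (np.float64(54.0), 255), (np.float64(55.0), 255), (np.float64(56.0), 255), (np.float64(57.0), 253), (np.float64(58.0), 239), (np.float64(59.0), 216), (np.float64(60.0), 240), (np.float64(61.0), 255), (np.float64(62.0), 255), (np.float64(63.0), 254), (np.float64(64.0), 255), (np.float64(65.0), 255), (np.float64(66.0), 226), (np.float64(67.0), 124), (np.float64(68.0), 87), (np.float64(69.0), 87), (np.float64(70.0), 89)]
far 0 [(np.float64(50.0), 255), (np.float64(51.0), 255), (np.float64(52.0), 255), (np.float64(53.0), 255), (np.float64(54.0), 255), (np.float64(55.0), 255), (np.float64(56.0), 255), (np.float64(57.0), 251), (np.float64(58.0), 232), (np.float64(59.0), 217), (np.float64(60.0), 240), (np.float64(61.0), 255), (np.float64(62.0), 255), (np.float64(63.0), 255), (np.float64(64.0), 255), (np.float64(65.0), 255), (np.float64(66.0), 226), (np.float64(67.0), 125), (np.float64(68.0), 89), (np.float64(69.0), 88), (np.float64(70.0), 89)]
far 0.01 [(np.float64(50.0), 255), (np
[... 1565 characters left out ...]
255), (np.float64(57.0), 255), (np.float64(58.0), 255), (np.float64(59.0), 253), (np.float64(60.0), 208), (np.float64(61.0), 141), (np.float64(62.0), 136), (np.float64(63.0), 135), (np.float64(64.0), 126), (np.float64(65.0), 104), (np.float64(66.0), 89), (np.float64(67.0), 89), (np.float64(68.0), 87), (np.float64(69.0), 87), (np.float64(70.0), 91)]
near 0.022 [(np.float64(-56.0), 131), (np.float64(-55.0), 131), (np.float64(-54.0), 132), (np.float64(-53.0), 130), (np.float64(-52.0), 132), (np.float64(-51.0), 170), (np.float64(-50.0), 243), (np.float64(-49.0), 255), (np.float64(-48.0), 255), (np.float64(-47.0), 255), (np.float64(-46.0), 255), (np.float64(-45.0), 255), (np.float64(-44.0), 255)]
```

```bash
python3 -c "
from h import *
r.close_job();print(r.observe()['clock'],r.observe()['force'])"
```

```text
the job is handed in; nothing more can be done
the job is handed in; nothing more can be done
```

The glass plate is on the LED light, let go and up against the stop, and the job is handed in. The last reading before hand-in was about 23 s on the clock, well under the 72 s limit.

**What I did**
- **Dragging out:** I pressed with closed fingers at about 5–7 N (25 N limit, hold-down included) and dragged the plate until about 39 mm overhung the open end.
- **Picking up:** I gripped it across its width at 25 N. The plate did not sag when lifted.
- **Placing:** I eased it against the stop at about 2–4 N, set it down at no more than about 8 N, then opened the gripper and backed clear.

**Last checks (wrist camera)**

| Check | Measured | Allowed |
|---|---|---|
| Plate end | 59.8 mm (stop face at 60 mm) | gap under 2 mm |
| Plate centre along the light | 4.3 mm | 3–7 mm |
| Offset across the light | about 0.2 mm | ±7 mm |
| Angle to the light | about 0.02 rad | below 0.1 rad |

**What disagreed:** an earlier view put the plate's near end at 11–12 mm from the bar's end, where 14 mm would mean fully seated. That suggested a gap of about 2–3 mm at the stop. The bar's end was hard to make out there, and the later view of the stop showed the plate practically touching it, so I trusted that one.

I did not re-measure the bystanders, but none looked moved in the views I took. I could not read force or position after hand-in.

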